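# Start a leak test on a blood-pressure monitor

## Robot

A 6-joint arm with a two-finger parallel gripper is mounted at the origin on the work surface. World frame = base frame: x ahead of the robot, y to its left, z up, the work surface at z = 0. Lengths are in m, angles in rad, forces in N, time in s.
With the tool pointing down it reaches from about 0.225 to 0.875 m from the base axis. Payload 3.4 kg.
Tool frame: the origin (TCP) lies at the very end of the fingers, on their centre line; the grasp point (between the pads) lies 19 mm behind it; z points along the fingers, y is the line along which they close (so a half turn about z gives the same grasp; the last joint's range is limited). The gripper opens to 85 mm and grips with 20 to 120 N. Pads are 22 mm wide; open, the fingers measure 114 mm over their backs; the gripper's body (76 mm by 85 mm) begins 54 mm behind the grasp point. The pads swing forward as they close: fully open they stand 13 mm farther back than shut.
Start: joints at [1.009, 0.276, 1.505, -0, 1.361, -0.121], TCP at [0.245, 0.52, 0.206] pointing down, gripper open.
Joint ranges: [-2.89, 2.89], [-0.75, 2.08], [0.22, 2.7], [-1.18, 4.32], [0.11, 2.71], [-2.7, 2.7]. Speed limits (rad/s): [2.57, 2.57, 3.14, 3.14, 3.14, 3.14].

## Interface

Orientations are given as a unit quaternion [w, x, y, z].
In Python, from rig import readout, vision, manip gives the robot as it stands.
- The arm moves only by the shell command python3 -m handwheel 'ROWS' [FORCE]. ROWS is JSON, a list of rows, each a list of 3 entries, a list of its own where there are three numbers: the shift along the tool's x, y, z in mm, then the turn, a rotation vector about the tool's x, y, z in units of 6 degrees (1.0 is 6 degrees), then the closure, from -1 (fully open) to 1 (shut), so that 0 is half open. A call has 1 to 20 rows; each row shifts and turns the commanded pose from where the row before left it, along the tool's axes as they then stand; what a row does not reach is not made up. A row lasts 1/8 s, in which the tool goes at most 62.5 mm and 10.7 degrees, less where a joint would pass 70% of its speed; a pose out of reach is approached as far as the arm can. A call is refused whole if a number of a shift passes 62.5 or a number of a turn 1, either way. A call with a gripper value outside its range is refused whole. The fingers move at their own pace and stop on an object; FORCE is the grip in N (left out, the last holds). Time passes only in rows, so rows that do not move let the fingers close. It gives the time, the measured TCP pose, the force, the opening and the grip force at its end, in the units of the state.
- readout.get_state(): the state, without advancing time (a new reading comes with each control period).
- vision.get_image(name): name is "scene" or "top" or "wrist"; returns the picture (420x560x3 uint8, blue, green, red); there is no depth.
- vision.camera_params(name): a dict with "intrinsics" (3x3 intrinsics, pixels), "dist" ([k1, k2, p1, p2, k3] as OpenCV has them; the pictures are not rectified), "rvec" (rotation vector, rad) and "tvec" (3), from world to camera coordinates, as OpenCV has them; the wrist camera has in their place "hand_eye" (4x4, takes a point from camera to tool coordinates, whose origin is the TCP and whose axes are the flange's). Camera axes: x right, y down, z forward; pixel columns grow to the right and rows downward; lengths in m; the calibration is good to about 2 mm. A picture is of the moment at which its call begins: read the wrist's pose just before it. camera_params takes no time and is no camera call.
- manip.sign_off(): hands the job in; it is judged then, once.
The state is a dict: "clock": time; "qpos": joint angles; "qd": joint speeds; "effort": joint torques, N m; "position": TCP position; "ee_rot": TCP orientation; "contact_force": force on the tool from outside, world axes, zero at the start; "moment": the same for the moment, N m; "width": finger opening in m; "gripper_force": force on a finger pad.
Only numpy, scipy, OpenCV 4.12 (cv2) and the standard library are available. Lean on these libraries where they do the work, as an engineer would, in place of code of your own. Each camera call takes 0.05 s, during which the arm holds its last target. There are 200 camera calls.

## Task

Start the leak test on the blood-pressure monitor that lies face down in its cradle: push the aluminium test vessel fully home over the brass air port on its back and let go of it, then take the red service key from the stand, pass its blade straight down through the service slot with the orange frame and gently press the switch inside well in. Finish while still holding the key there with the switch pressed. Do not press the switch before the vessel is on the port, and leave the other keys and everything else on the bench where they are.

Things in the scene. Friction and masses are not known exactly. Their poses are not given: they have to be found in the camera images.
- monitor: Cream blood-pressure monitor lying face down in a low cradle, fixed to the bench, position and yaw vary. Back panel, level and facing up, 165 x 245 mm, its top 100 mm above the bench. Origin on the bench surface under the centre of the case; z up, y along the 245 mm side towards the air port, x across it. The air port is 60 mm from the centre at +y, the service slot 60 mm from the centre at -y.
- port_seat (a point): Centre of the flat seat of the air port, on the black bulkhead nut (36 mm across, 6 mm high) 106 mm above the bench. The brass spigot stands up from it: 14 mm in diameter, 22 mm tall, its top 4 mm tapering to 9 mm. z up.
- slot_mouth (a point): Centre of the service slot, level with the back panel's top, 100 mm above the bench. The slot is 8 mm (x) by 22 mm (y) through an 8 mm thick panel, so 2 mm wider each way than the key's blade (1 mm per side); its mouth is bevelled 2 mm all round at 45 degrees. Below the panel is a 30 x 34 mm hollow. Ringed by an orange printed frame. z up, axes as the monitor's.
- service_switch (a joint): Travel in m of the orange sprung switch in the hollow under the slot, straight down: 0 released, 0.006 fully in. Its flat top (18 x 28 mm, centred under the slot) stands 16 mm below the top of the back panel when released. It starts to move at about 3 N and needs about 7 N at full travel, where it meets a stop; it springs back when let go.
- vessel: Rigid test vessel: closed aluminium cylinder with a blue band, 44 mm in diameter, 64 mm tall, 0.13 to 0.25 kg, standing on the bench. Origin at the centre of its underside, z up along its axis. In the underside is a blind socket 16 mm in diameter and 26 mm deep (1 mm of play per side on the spigot). Fully home, its underside rests on the port seat.
- key: Service key with a red handle, about 60 g, standing blade down in one of the three slots of the stand, which slot varies. Origin at the centre of the blade's tip (its lowest end); z runs up the blade to the handle. Steel blade 6 mm thick (x), 20 mm wide (y), reaching 45 mm from the tip to the handle; handle 16 mm thick (x), 34 mm wide (y), from 45 to 85 mm above the tip. A half turn about z makes no difference to it.
- stand: Grey key stand, fixed to the bench, 64 x 170 x 42 mm tall, with three slots 55 mm apart along its y axis, each 8 x 22 mm and 34 mm deep; it stands to one side of the monitor and the test vessel to the other, sides vary. Origin on the bench under its centre. A key in it has its tip 8 mm and its handle 53 to 93 mm above the bench.
- key_yellow: Another key, yellow handle, same size as the red one, in the stand; not to be moved. Origin at its tip.
- key_black: Another key, black handle with a white patch, same size as the red one, in the stand; not to be moved. Origin at its tip.
- flux_jar: Amber flux jar with a black lid, 44 mm in diameter, 58 mm tall, about 10 cm beyond the test vessel; bystander. Origin at the centre of its underside.
- solder_reel: Solder reel with blue flanges, 60 mm in diameter, 40 mm tall, lying flat beyond the monitor; bystander. Origin at the centre of its underside.
- screwdriver: Screwdriver with an orange handle, 170 mm long, 26 mm high, lying beyond the monitor; bystander. Origin under its middle.
- mouse: Black computer mouse, 105 x 60 x 30 mm, towards the right edge; bystander. Origin at the centre of its underside.
- contact_spray: Blue and white spray can, 52 mm in diameter, 115 mm tall, towards the right edge; bystander. Origin at the centre of its underside.
Mind the look-alikes: they are no part of the job. What is shaped like the key but blue or purple is not meant.

How it is judged:
On the way, in this order (a step that is already met when the one before it is completed fails the run):
1. The test vessel is fully home on the air port and let go of (horizontal distance between vessel and port_seat below 0.003 m and z of vessel in the frame of port_seat between -0.003 and 0.003 m and angle between vessel's own z axis and vertical below 0.06 rad and contact force between the fingers and vessel below 0.1 N), for 0.3 s.
2. The red key's blade has passed into the service slot (x of key in the frame of slot_mouth between -0.003 and 0.003 m and y of key in the frame of slot_mouth between -0.003 and 0.003 m and angle between key's own z axis and vertical below 0.1 rad and z of key in the frame of slot_mouth below -0.006 m), for 0.1 s.
3. The key presses the switch well in (x of key in the frame of slot_mouth between -0.003 and 0.003 m and y of key in the frame of slot_mouth between -0.003 and 0.003 m and angle between key's own z axis and vertical below 0.1 rad and value of joint service_switch above 0.0042 m), for 0.2 s.
At the end, for the whole second after the job is handed in: Red key still gripped (over 2 N), upright (0.1 rad) in the slot, centred within 3 mm, tip 18 mm or more below the panel top, switch in by at least 4.2 mm of 6; vessel home on the port (3 mm in height and sideways, tilt under 0.06 rad), fingers off it (all of step 1 and all of step 3 and z of key in the frame of slot_mouth below -0.018 m and contact force between the fingers and key above 2 N); the arm keeps its last pose, push and grip.
It fails at once if The switch is pressed while the test vessel is not on the port (value of joint service_switch above 0.002 m and not (horizontal distance between vessel and port_seat below 0.003 m and z of vessel in the frame of port_seat between -0.003 and 0.003 m and angle between vessel's own z axis and vertical below 0.06 rad)).
It fails at once if The key is forced against the monitor with more than 35 N (contact force between key and monitor above 35 N).
It fails at once if One of the other things on the bench is moved more than 30 mm: the other keys, flux jar, solder reel, screwdriver, mouse or spray can (distance of any of flux_jar, solder_reel, screwdriver, mouse, contact_spray, key_yellow, key_black from where it was at the start of the episode above 0.03 m).
It also fails if it takes over 72 s, if anything falls off the work surface, if the arm or the gripper's body presses on something with over 40 N, if the wrist force passes 120 N, or if a joint passes its speed limit or range.

## Working session

There is one attempt and no reset: what is moved stays moved. The work goes in short steps, Python scripts to look and compute and a shell command to move; the robot and the scene stay as the last step left them, time stands still between calls to the robot, and variables do not carry over. Pictures are saved under pics/ and viewed, at most 10 in all, crops included, and the job is handed in when it is done.

```bash
ls; mkdir -p pics; python3 - <<'E'
from rig import readout, vision
import cv2
print(readout.get_state())
for n in ("top","scene"):
    cv2.imwrite(f"pics/{n}0.png",vision.get_image(n))
for n in ("top","scene","wrist"): print(n,vision.camera_params(n))
E
```

```text
pics
{'clock': 0.0, 'qpos': array([ 1.00898584e+00,  2.76580074e-01,  1.50615301e+00, -5.75885576e-07,
        1.36068439e+00, -1.21058340e-01]), 'qd': array([-0.00185913,  0.0007    ,  0.00088874,  0.0003817 , -0.0006667 ,
        0.00022742]), 'effort': array([ 2.46424488e-04, -4.16778266e+01, -2.45808005e+01, -2.24409346e-04,
        1.06468305e-02, -6.06002928e-06]), 'position': array([0.24503045, 0.51953648, 0.20524034]), 'ee_rot': array([-3.05245196e-04,  2.18596467e-01,  9.75814917e-01, -8.59835722e-04]), 'contact_force': array([-0.84437597, -0.26874125, -0.76853577]), 'moment': array([0.03560001, 0.05549697, 0.01507151]), 'gripper_force': 0.0, 'width': 0.08541860292319704}
top {'intrinsics': array([[399.54431104,   0.        , 283.88507076],
       [  0.        , 399.54431104, 209.58556173],
       [  0.        ,   0.        ,   1.        ]]), 'dist': array([-0.00935313,  0.        ,  0.        ,  0.        ,  0.        ]), 'rvec': array([ 2.15673718, -2.1612581 ,  0.06535998]), 'tvec': array([-0.05398348,  0.57291427,  1.08034451])}
scene {'intrinsics': array([[417.57461916,
[... 234 characters left out ...]
533,  0.68527626, -0.33048133]), 'tvec': array([-0.40950455, -0.16292996,  1.59267611])}
wrist {'intrinsics': array([[319.61798202,   0.        , 282.56477544],
       [  0.        , 319.61798202, 210.10192818],
       [  0.        ,   0.        ,   1.        ]]), 'dist': array([-0.04697478,  0.        ,  0.        ,  0.        ,  0.        ]), 'hand_eye': array([[ 1.63085153e-04, -9.61204526e-01, -2.75836605e-01,
         7.10136189e-02],
       [ 9.99999986e-01,  1.48838769e-04,  7.25815620e-05,
         3.35417371e-04],
       [-2.87105450e-05, -2.75836613e-01,  9.61204537e-01,
        -1.68486876e-01],
       [ 0.00000000e+00,  0.00000000e+00,  0.00000000e+00,
         1.00000000e+00]])}
```

View pics/top0.png

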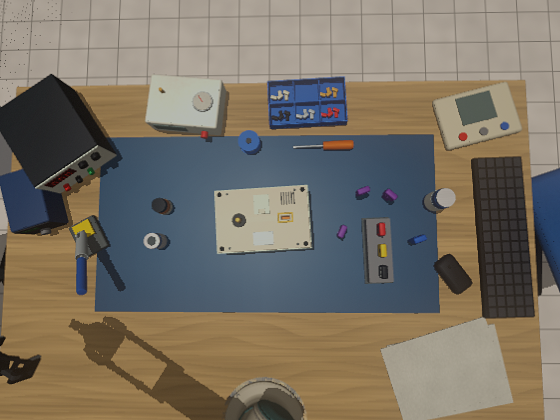

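View pics/scene0.png

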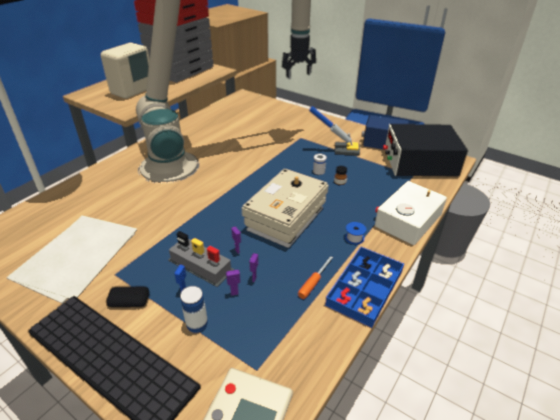

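The top view shows the vessel at (154,241), the jar at (162,206), the port at (239,220), the slot at (286,217) and the red key at (382,229) in the stand.
Possible mistakes for the key: yellow (383,250), black (384,271), purple (363,191), (390,195) and (342,231), blue (418,239), and red bits at (205,134) and (330,113). I choose the red key in the grey stand.
Possible mistake for the vessel: the amber jar at (162,206).

```bash
cat > h.py <<'E'
import numpy as np, cv2
from rig import readout, vision
from scipy.spatial.transform import Rotation as R
def rot(q): return R.from_quat([q[1],q[2],q[3],q[0]]).as_matrix()
def grab(n):
    s=readout.get_state(); return s,vision.get_image(n)
def cam(n,s=None):
    c=vision.camera_params(n)
    if n=="wrist":
        H=np.array(c["hand_eye"]); T=np.eye(4); T[:3,:3]=rot(s["ee_rot"]); T[:3,3]=s["position"]; W=T@H
        return c,W[:3,:3],W[:3,3]
    Rm=cv2.Rodrigues(c["rvec"])[0]
    return c,Rm.T,-Rm.T@c["tvec"]
def onplane(n,px,z,s=None):
    c,Rw,o=cam(n,s)
    p=cv2.undistortPoints(np.array(px,float).reshape(-1,1,2),c["intrinsics"],c["dist"]).reshape(-1,2)
    d=np.c_[p,np.ones(len(p))]@Rw.T
    return o+d*((z-o[2])/d[:,2])[:,None]
def proj(n,P,s=None):
    c,Rw,o=cam(n,s)
    return cv2.projectPoints((np.atleast_2d(P)-o)@Rw,np.zeros(3),np.zeros(3),c["intrinsics"],c["dist"])[0].reshape(-1,2)
def blobs(img,lo,hi,amin=20,roi=None):
    hsv=cv2.cvtColor(img,cv2.COLOR_BGR2HSV)
    if lo[0]>hi[0]: m=cv2.inRange(hsv,(lo[0],*lo[1:]),(180,*hi[1:]))|cv2.inRange(hsv,(0,*lo[1:]),tuple(hi))
    else: m=cv2.inRange(hsv,tuple(lo),tuple(hi))
    if roi is not None:
        k=np.zeros_like(m); k[roi[1]:roi[3],roi[0]:roi[2]]=255; m&=k
    cs=[c for c in cv2.findContours(m,cv2.RETR_EXTERNAL,cv2.CHAIN_APPROX_NONE)[0] if cv2.contourArea(c)>=amin]
    return sorted(cs,key=cv2.contourArea,reverse=True)
E
python3 - <<'E'
from h import *
im=cv2.imread("pics/top0.png")
for nm,px,z in [("vessel",(154,240),.064),("jar",(161,204),.058),("port",(239,219),.128),("slot",(286,217),.1),("red",(382,229),.093),("yel",(383,250),.093),("blk",(384,271),.093),("purple",(342,231),.05)]:
    print(nm,onplane("top",px,z)[0].round(3))
print("mon",onplane("top",[(215,191),(309,186),(313,248),(219,254)],.1).round(3))
a=cv2.resize(im[170:290,325:455],None,fx=4,fy=4,interpolation=cv2.INTER_CUBIC)
b=cv2.resize(im[190:260,120:180],None,fx=4,fy=4)
c=np.zeros((480,800,3),np.uint8); c[:480,:520]=a; c[:280,530:770]=b
cv2.imwrite("pics/crop0.png",c)
E
```

```text
vessel [0.489 0.292 0.064]
jar [0.586 0.278 0.058]
port [0.54  0.054 0.128]
slot [ 0.547 -0.063  0.1  ]
red [ 0.516 -0.309  0.093]
yel [ 0.462 -0.311  0.093]
blk [ 0.409 -0.312  0.093]
purple [ 0.512 -0.212  0.05 ]
mon [[ 0.615  0.122  0.1  ]
 [ 0.627 -0.123  0.1  ]
 [ 0.467 -0.132  0.1  ]
 [ 0.452  0.109  0.1  ]]
```

View pics/crop0.png

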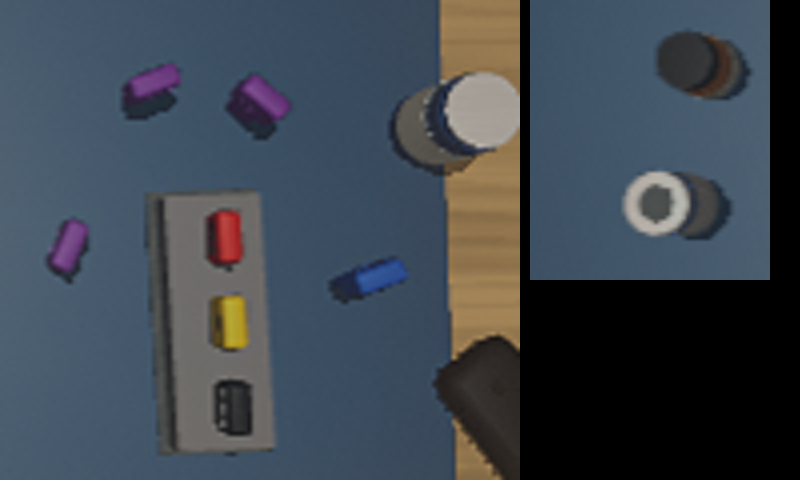

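The crop confirms the red key as the top one of the three upright keys in the grey stand; the vessel is the silver cylinder below the amber jar. I align the tool with the world axes and go above the vessel.

```bash
python3 -m handwheel '[[[0,0,0],[0,0,-0.84],-1],[[0,0,0],[0,0,-0.84],-1],[[0,0,0],[0,0,-0.84],-1],[[0,0,0],[0,0,-0.84],-1],[[0,0,0],[0,0,-0.84],-1],[[-31,-28,0],[0,0,0],-1],[[-31,-28,0],[0,0,0],-1],[[-31,-28,0],[0,0,0],-1],[[-31,-28,0],[0,0,0],-1],[[-31,-28,0],[0,0,0],-1],[[-31,-28,0],[0,0,0],-1],[[-31,-28,0],[0,0,0],-1],[[-31,-28,0],[0,0,0],-1],[[0,0,0],[0,0,0],-1],[[0,0,0],[0,0,0],-1]]' 40
python3 - <<'E'
from h import *
s,im=grab("wrist"); cv2.imwrite("pics/w1.png",im)
print(s["position"].round(4),rot(s["ee_rot"]).round(3).tolist(), proj("wrist",[[.489,.292,.064],[.489,.292,0],[.586,.278,.058]],s).round(0))
E
```

```text
clock: 1.98
position: [0.4925, 0.2959, 0.2056]
ee_rot: [-0.001, 0.001, 1.0, 0.0]
contact_force: [-0.6, -0.4, -0.5]
width: 0.0855
gripper_force: 0.0
[0.4925 0.2959 0.2056] [[-1.0, 0.002, -0.002], [0.002, 1.0, 0.0], [0.002, 0.0, -1.0]] [[278. 189.]
 [279. 178.]
 [266. 275.]]
```

View pics/w1.png

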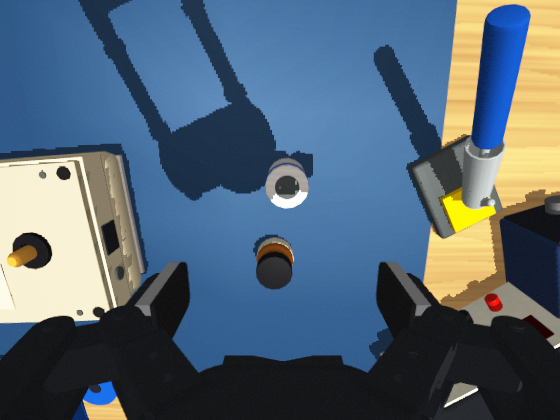

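The wrist view shows the vessel top at about (288,187) and the jar lid at (274,268). I measure them precisely in this picture and in the top view.

```bash
python3 - <<'E'
from h import *
im=cv2.imread("pics/w1.png"); s=readout.get_state()
g=cv2.cvtColor(im,cv2.COLOR_BGR2HSV)
print(g[187,255:320,1].tolist()); print(g[187,255:320,2].tolist()); print(g[150:215,288,1].tolist()); print(g[150:215,288,2].tolist())
for thr in [(0,0,90),(0,0,130)]:
  for c in blobs(im,thr,(180,90,255),60,(255,150,320,220)):
    (x,y),r=cv2.minEnclosingCircle(c); e=cv2.fitEllipse(c); print((x,y),r,e,onplane("wrist",e[0],.064,s))
t=cv2.imread("pics/top0.png")
for c in blobs(t,(0,0,130),(180,70,255),20,(135,225,172,258)): e=cv2.fitEllipse(c); print(e,onplane("top",e[0],.064))
print(proj("wrist",[[.489,.299,.064],[.489+.022,.299,.064],[.489-.022,.299,.064]],s))
E
```

```text
[154, 151, 157, 160, 159, 157, 136, 136, 135, 131, 53, 14, 18, 15, 18, 17, 18, 18, 18, 17, 8, 14, 14, 18, 8, 10, 17, 9, 19, 14, 9, 23, 14, 13, 13, 14, 19, 19, 18, 18, 13, 22, 9, 14, 13, 17, 17, 15, 15, 17, 18, 15, 15, 0, 125, 133, 135, 133, 136, 134, 133, 135, 135, 136, 134]
[71, 71, 73, 70, 72, 73, 169, 175, 174, 175, 144, 165, 170, 169, 170, 169, 168, 167, 168, 167, 68, 55, 55, 57, 101, 99, 60, 54, 55, 53, 55, 55, 56, 57, 57, 55, 53, 53, 57, 57, 58, 59, 55, 54, 139, 168, 168, 168, 169, 169, 170, 169, 168, 145, 173, 176, 176, 176, 176, 177, 175, 178, 174, 175, 177]
[126, 127, 130, 130, 138, 139, 154, 78, 5, 18, 18, 20, 22, 139, 63, 16, 17, 13, 15, 16, 16, 17, 17, 18, 15, 12, 14, 13, 18, 9, 14, 14, 14, 23, 14, 22, 13, 13, 9, 14, 22, 18, 18, 13, 13, 11, 13, 13, 9, 7, 1, 1, 1, 1, 1, 1, 1, 2, 75, 141, 139, 135, 140, 138, 139]
[184, 183, 182, 171, 135, 121, 73, 88, 110, 125, 126, 129, 115, 112, 121, 145, 170, 171, 167, 172, 175, 178, 175, 173, 165, 125, 56, 57, 58, 55, 55, 54, 56, 56, 55, 59, 57, 57, 54, 56, 57, 57, 56, 57, 98, 137, 137, 137, 139, 241, 255, 255, 255, 255, 255, 255, 254, 248, 191, 170, 171, 172, 170, 170, 169]
(286.5258483886719, 182.75845336914062) 25.367706298828125 ((286.392822265625, 183.53233337402344), (42.19911575317383, 50.18358612060547), 175.00140380859375) [[0.48302937 0.30084774 0.064     ]]
(286.7015075683594, 186.4626922607422) 21.987977981567383 ((286.6357116699219, 186.39796447753906), (42.738338470458984, 42.89376449584961), 93.68612670898438) [[0.48591114 0.30109617 0.064     ]]
((151.23443603515625, 240.29344177246094), (14.809307098388672, 15.402332305908203), 69.06890869140625) [[0.48775576 0.29980254 0.064     ]]
[[284.51291621 189.45524438]
 [284.48510006 210.76994877]
 [284.54092645 167.33975313]]
```

```bash
python3 -m handwheel '[[[3,2.5,0],[0,0,0],-1],[[3,2,0],[0,0,0],-1],[[0,0,30],[0,0,0],-1],[[0,0,30],[0,0,0],-1],[[0,0,30],[0,0,0],-1],[[0,0,30],[0,0,0],-1],[[0,0,25],[0,0,0],-1],[[0,0,20],[0,0,0],-1],[[0,0,13],[0,0,0],-1],[[0,0,0],[0,0,0],-1],[[0,0,0],[0,0,0],-1]]' 40 && python3 -m handwheel '[[[0,0,0],[0,0,0],1],[[0,0,0],[0,0,0],1],[[0,0,0],[0,0,0],1],[[0,0,0],[0,0,0],1],[[0,0,0],[0,0,0],1],[[0,0,0],[0,0,0],1],[[0,0,0],[0,0,0],1],[[0,0,0],[0,0,0],1]]' 40
```

```text
clock: 3.4
position: [0.4877, 0.3008, 0.0289]
ee_rot: [0.001, 0.0, 1.0, 0.0]
contact_force: [-0.1, 0.5, -0.6]
width: 0.0851
gripper_force: 0.0
clock: 4.4
position: [0.4876, 0.3004, 0.029]
ee_rot: [0.001, 0.001, 1.0, 0.0]
contact_force: [-0.4, -0.6, 5.5]
width: 0.0422
gripper_force: 40.1
```

```bash
python3 -m handwheel '[[[0,0,-20],[0,0,0],1],[[0,0,-30],[0,0,0],1],[[0,0,-30],[0,0,0],1],[[0,0,-30],[0,0,0],1],[[0,0,-30],[0,0,0],1],[[0,0,-20],[0,0,0],1],[[-10,-30,0],[0,0,0],1],[[-10,-30,0],[0,0,0],1],[[-10,-30,0],[0,0,0],1],[[-10,-30,0],[0,0,0],1],[[-10,-30,0],[0,0,0],1],[[0,0,0],[0,0,0],1],[[0,0,0],[0,0,0],1]]' 40
python3 - <<'E'
from h import *
s,im=grab("wrist"); cv2.imwrite("pics/w2.png",im)
print(s["position"].round(4), s["width"],s["contact_force"],proj("wrist",[[.54,.054,.128],[.547,-.063,.1],s["position"]+[0,0,.035]],s).round(0))
E
```

```text
clock: 6.02
position: [0.5364, 0.1506, 0.1875]
ee_rot: [-0.001, 0.001, 1.0, 0.0]
contact_force: [0.0, 0.1, -1.5]
width: 0.0421
gripper_force: 41.3
[0.5364 0.1506 0.1875] 0.04208225679024741 [ 0.03595527  0.09733878 -1.47171862] [[154. 222.]
 [ 35. 219.]
 [281. 277.]]
```

View pics/w2.png

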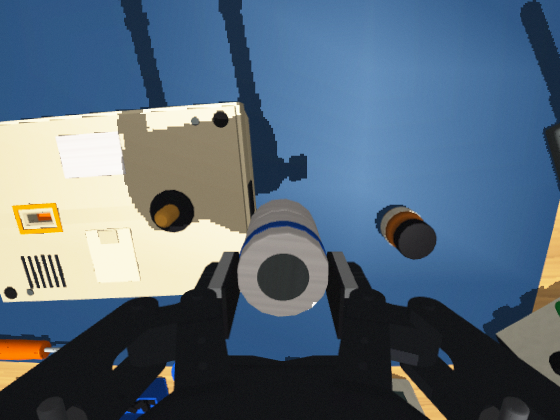

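The view shows the nut at (171,211) with the spigot top at (163,219), the slot frame at (38,218) and the vessel's top disc at (283,277).

```bash
cat > m.py <<'E'
from h import *
s=readout.get_state(); im=cv2.imread("pics/w2.png")
for nm,lo,hi,roi,z in [("nut",(0,0,0),(180,255,45),(140,180,205,240),.106),("spig",(8,120,60),(30,255,255),(140,185,205,240),.128),("disc",(0,0,30),(180,60,105),(250,240,318,312),s["position"][2]+.035),("vtop",(0,0,110),(180,60,255),(235,225,335,320),s["position"][2]+.035),("frame",(8,170,150),(25,255,255),(5,190,70,245),.1)]:
    for c in blobs(im,lo,hi,30,roi)[:1]:
        hull=cv2.convexHull(c); x,y,w,h=cv2.boundingRect(c); e=cv2.fitEllipse(hull)[0]
        print(nm,(x,y,w,h),np.round(e,1),"bbox",onplane("wrist",(x+w/2-.5,y+h/2-.5),z,s)[0].round(4),"ell",onplane("wrist",e,z,s)[0].round(4))
        if nm=="frame":
            b=cv2.boxPoints(cv2.minAreaRect(c)); print(onplane("wrist",b,.1,s).round(4).tolist())
        if nm=="spig":
            p=c.reshape(-1,2); print(p[p[:,0].argmin()],p[p[:,1].argmax()])
t=cv2.imread("pics/top0.png")
for nm,lo,hi,roi,z in [("nutT",(0,0,0),(180,255,60),(222,205,256,237),.106),("frameT",(8,120,120),(25,255,255),(272,205,300,230),.1)]:
    for c in blobs(t,lo,hi,10,roi)[:1]:
        x,y,w,h=cv2.boundingRect(c); print(nm,(x,y,w,h),onplane("top",(x+w/2-.5,y+h/2-.5),z)[0].round(4))
E
python3 m.py
```

```text
nut (150, 190, 44, 42) [171.5 210.4] bbox [0.5376 0.0608 0.106 ] ell [0.5375 0.0608 0.106 ]
spig (154, 204, 25, 24) [166.4 215.4] bbox [0.5352 0.0642 0.128 ] ell [0.5351 0.0646 0.128 ]
[154 215] [163 227]
disc (257, 254, 52, 47) [282.7 276.6] bbox [0.5362 0.1516 0.2226] ell [0.536  0.1517 0.2226]
vtop (238, 226, 90, 91) [282.5 271.3] bbox [0.5331 0.1516 0.2226] ell [0.5333 0.1516 0.2226]
frame (12, 203, 51, 31) [ 37.6 218.3] bbox [ 0.546  -0.0605  0.1   ] ell [ 0.5462 -0.06    0.1   ]
[[0.5346, -0.0811, 0.1], [0.5315, -0.0369, 0.1], [0.558, -0.0401, 0.1], [0.5616, -0.0855, 0.1]]
frameT (278, 212, 15, 11) [ 0.5467 -0.0604  0.1   ]
```

```bash
python3 -m handwheel '[[[-1.5,-22,0],[0,0,0],1],[[0,-30,0],[0,0,0],1],[[0,-24,0],[0,0,0],1],[[0,-14,0],[0,0,0],1],[[0,0,0],[0,0,0],1],[[0,0,8],[0,0,0],1],[[0,0,8],[0,0,0],1],[[0,0,8],[0,0,0],1],[[0,0,0],[0,0,0],1],[[0,0,0],[0,0,0],1]]' 40; python3 -m handwheel '[[[0,0,4],[0,0,0],1],[[0,0,3],[0,0,0],1],[[0,0,3],[0,0,0],1],[[0,0,0],[0,0,0],1]]' 40
```

```text
clock: 7.32
position: [0.5386, 0.0604, 0.1641]
ee_rot: [0.0, 0.0, 1.0, 0.0]
contact_force: [-0.0, -0.2, -2.0]
width: 0.042
gripper_force: 41.4
clock: 7.82
position: [0.5382, 0.0603, 0.1538]
ee_rot: [-0.0, 0.001, 1.0, 0.0]
contact_force: [0.3, 0.3, -2.2]
width: 0.042
gripper_force: 41.4
```

```bash
python3 -m handwheel '[[[0,0,3],[0,0,0],1],[[0,0,3],[0,0,0],1],[[0,0,3],[0,0,0],1],[[0,0,0],[0,0,0],1]]' 40; python3 -m handwheel '[[[0,0,3],[0,0,0],1],[[0,0,3],[0,0,0],1],[[0,0,2],[0,0,0],1],[[0,0,0],[0,0,0],1]]' 40
```

```text
clock: 8.32
position: [0.5383, 0.0602, 0.1448]
ee_rot: [-0.0, 0.0, 1.0, -0.0]
contact_force: [0.7, 0.0, -2.6]
width: 0.0414
gripper_force: 41.4
clock: 8.82
position: [0.5383, 0.0602, 0.1369]
ee_rot: [-0.0, 0.0, 1.0, 0.0]
contact_force: [0.2, -0.4, -2.4]
width: 0.042
gripper_force: 41.4
```

Going in cleanly. A bit more until the seat is felt.

```bash
python3 -m handwheel '[[[0,0,1],[0,0,0],1],[[0,0,1],[0,0,0],1],[[0,0,0],[0,0,0],1]]' 40; python3 -m handwheel '[[[0,0,1],[0,0,0],1],[[0,0,1],[0,0,0],1],[[0,0,0],[0,0,0],1]]' 40
```

```text
clock: 9.2
position: [0.5384, 0.0603, 0.1351]
ee_rot: [0.0, 0.0, 1.0, 0.0]
contact_force: [-0.3, 0.5, -2.5]
width: 0.0418
gripper_force: 41.5
clock: 9.57
position: [0.5391, 0.0602, 0.1349]
ee_rot: [0.001, 0.0, 1.0, -0.0]
contact_force: [-1.5, -0.1, 8.3]
width: 0.0419
gripper_force: 42.4
```

Seated: the force has reversed at z 0.135. Release and rise.

```bash
python3 -m handwheel '[[[0,0,-1.5],[0,0,0],-1],[[0,0,0],[0,0,0],-1],[[0,0,0],[0,0,0],-1],[[0,0,0],[0,0,0],-1],[[0,0,0],[0,0,0],-1],[[0,0,0],[0,0,0],-1],[[0,0,0],[0,0,0],-1],[[0,0,0],[0,0,0],-1],[[0,0,-10],[0,0,0],-1],[[0,0,-20],[0,0,0],-1],[[0,0,-30],[0,0,0],-1],[[0,0,-30],[0,0,0],-1],[[0,-30,0],[0,0,0],-1],[[0,-30,0],[0,0,0],-1],[[0,0,0],[0,0,0],-1],[[0,0,0],[0,0,0],-1]]' 40
python3 - <<'E'
from h import *
s,im=grab("wrist"); cv2.imwrite("pics/w3.png",im)
print(s["position"].round(4), proj("wrist",[[.5375,.0605,.17],[.546,-.06,.1],[.516,-.309,.093]],s).round(0))
E
```

```text
clock: 11.58
position: [0.5384, 0.0008, 0.225]
ee_rot: [0.0, 0.001, 1.0, 0.0]
contact_force: [-0.9, 0.1, -0.5]
width: 0.0855
gripper_force: 0.0
[0.5384 0.0008 0.225 ] [[363. 217.]
 [218. 204.]
 [-30. 174.]]
```

View pics/w3.png

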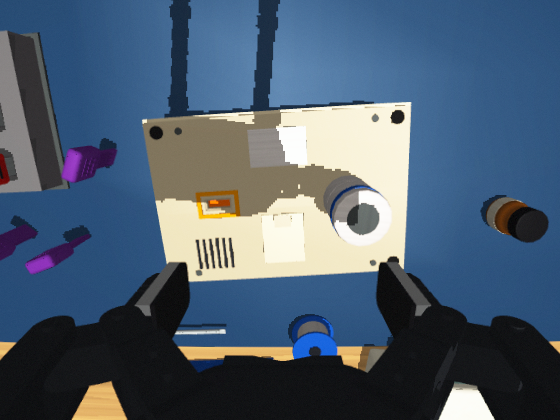

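The vessel's disc is at (362,216), within 1 px of where it should be when home. The slot frame is at (217,204). I refine the slot and go above the red key.

```bash
python3 - <<'E'
from h import *
s=readout.get_state(); im=cv2.imread("pics/w3.png")
hsv=cv2.cvtColor(im,cv2.COLOR_BGR2HSV)
c=blobs(im,(10,170,90),(28,255,255),30,(185,180,250,228))[0]
r=cv2.minAreaRect(c); b=onplane("wrist",cv2.boxPoints(r),.1,s); print(r,b.round(4).tolist(),b.mean(0))
c,Rw,o=cam("wrist",s)
# monitor corners
print(onplane("wrist",[(146,121),(410,104),(404,275),(163,281)],.1,s).round(4).tolist(), s["qpos"].round(3))
E
python3 -m handwheel '[[[0,-20,0],[0,0,0],-1],[[0,-40,0],[0,0,0],-1],[[5,-40,0],[0,0,0],-1],[[5,-40,0],[0,0,0],-1],[[5,-40,0],[0,0,0],-1],[[5,-40,0],[0,0,0],-1],[[2,-40,0],[0,0,0],-1],[[0,-30,0],[0,0,0],-1],[[0,-20,0],[0,0,0],-1],[[0,0,0],[0,0,0],-1],[[0,0,0],[0,0,0],-1]]' 40
python3 - <<'E'
from h import *
s,im=grab("wrist"); cv2.imwrite("pics/w4.png",im)
print(s["position"].round(4),s["ee_rot"], s["qpos"].round(3),proj("wrist",[[.516,-.309,.093]],s).round(0))
E
```

```text
((217.5972900390625, 204.0564422607422), (26.261259078979492, 42.354854583740234), 86.42366790771484) [[0.5342, -0.08, 0.1], [0.5318, -0.04, 0.1], [0.5575, -0.0394, 0.1], [0.5601, -0.0804, 0.1]] [ 0.54591318 -0.05996278  0.1       ]
[[0.4688, -0.1201, 0.1], [0.4545, 0.1144, 0.1], [0.6211, 0.1262, 0.1], [0.6276, -0.1212, 0.1]] [-1.280e-01  2.100e-01  1.549e+00  1.000e-03  1.382e+00 -1.698e+00]
clock: 13.0
position: [0.516, -0.3087, 0.2245]
ee_rot: [-0.0, 0.0, 1.0, 0.001]
contact_force: [-0.3, 0.7, -0.4]
width: 0.0857
gripper_force: 0.0
[ 0.516  -0.3087  0.2245] [-1.42987784e-04  1.86089861e-04  9.99999790e-01  6.03748160e-04] [-6.550e-01  3.070e-01  1.414e+00  1.000e-03  1.421e+00 -2.226e+00] [[281. 195.]]
```

View pics/w4.png

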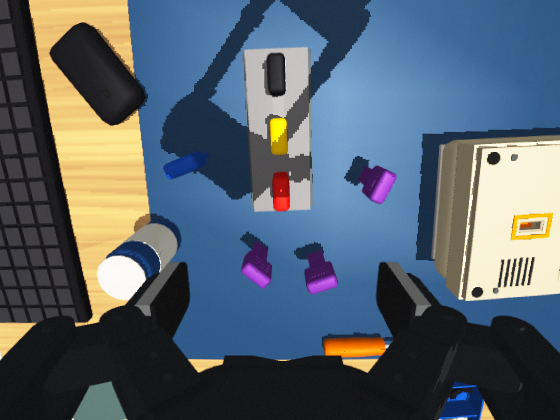

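The wrist view shows the red key handle at (281,190) at the end of the stand, with yellow at (279,135), black at (276,73), and purple and blue decoys off the stand. I measure its top face.

```bash
python3 - <<'E'
from h import *
s=readout.get_state(); im=cv2.imread("pics/w4.png")
c=blobs(im,(170,120,40),(10,255,255),30,(260,160,310,220))[0]
print(cv2.boundingRect(c))
v=cv2.cvtColor(im,cv2.COLOR_BGR2HSV)[:,:,2]
for y in range(168,214,4): print(y,v[y,268:296].tolist())
r=cv2.minAreaRect(c);print(r)
print(proj("wrist",[[.516+a,-.309+b,z] for z in (.093,.053) for a in(-.017,.017) for b in (-.008,.008)],s).round(1).tolist())
# row-wise edges -> yaw
m=np.zeros(v.shape,np.uint8); cv2.drawContours(m,[c],-1,255,-1)
ys=np.arange(186,208); e=[(np.where(m[y])[0].min(),np.where(m[y])[0].max()) for y in ys]
mid=np.array([[np.mean(q),y] for q,y in zip(e,ys)]); P=onplane("wrist",mid,.093,s); print(e[::4],np.polyfit(P[:,0],P[:,1],1),P.mean(0))
# stand edges
t=cv2.imread("pics/top0.png")
for lo,hi in [((20,120,90),(35,255,255)),((170,120,60),(10,255,255))]:
    q=blobs(im,lo,hi,30,(260,110,310,220))[0]; print(cv2.minAreaRect(q))
    q=blobs(t,lo,hi,10,(365,215,400,265))[0]; rr=cv2.boundingRect(q); print(rr, onplane("top",(rr[0]+rr[2]/2-.5,rr[1]+rr[3]/2-.5),.093))
k=cv2.resize(im[150:225,245:320],None,fx=6,fy=6,interpolation=cv2.INTER_NEAREST); cv2.imwrite("pics/k.png",k)
E
```

```text
(272, 172, 18, 39)
168 [79, 80, 80, 80, 80, 78, 80, 78, 80, 80, 80, 79, 80, 79, 79, 80, 81, 81, 80, 79, 79, 81, 79, 80, 79, 82, 79, 79]
172 [80, 78, 81, 80, 81, 80, 86, 93, 107, 114, 113, 114, 113, 121, 120, 118, 120, 114, 100, 89, 81, 194, 199, 91, 79, 76, 80, 81]
176 [79, 81, 80, 78, 79, 108, 118, 121, 121, 124, 122, 123, 124, 126, 124, 122, 124, 121, 117, 118, 97, 80, 81, 80, 79, 81, 82, 80]
180 [77, 77, 78, 80, 96, 138, 149, 153, 157, 158, 158, 158, 159, 160, 158, 157, 159, 157, 152, 145, 105, 138, 138, 138, 139, 139, 84, 81]
184 [78, 78, 78, 79, 79, 139, 146, 157, 162, 161, 163, 163, 162, 160, 163, 164, 165, 157, 153, 148, 125, 152, 194, 198, 197, 197, 196, 198]
188 [191, 194, 91, 78, 92, 135, 146, 151, 159, 161, 163, 161, 161, 161, 159, 161, 162, 158, 152, 147, 129, 129, 193, 197, 197, 198, 197, 198]
192 [195, 195, 93, 78, 74, 125, 145, 150, 159, 161, 162, 161, 162, 162, 163, 163, 161, 161, 153, 146, 132, 128, 194, 198, 198, 198, 197, 199]
196 [194, 195, 194, 93, 69, 122, 145, 149, 156, 160, 161, 160, 160, 160, 160, 160, 161, 157, 153, 148, 185, 136, 193, 197, 198, 199, 198, 19
[... 685 characters left out ...]
[272.7, 177.3], [289.5, 177.3], [273.0, 211.7], [289.3, 211.7], [273.7, 170.7], [288.7, 170.7], [274.0, 201.4], [288.5, 201.4]]
[(np.int64(272), np.int64(288)), (np.int64(273), np.int64(288)), (np.int64(273), np.int64(288)), (np.int64(273), np.int64(289)), (np.int64(273), np.int64(289)), (np.int64(274), np.int64(289))] [ 0.06704469 -0.34402274] [ 0.5177941 -0.3093074  0.093    ]
((278.31048583984375, 135.70948791503906), (37.10365295410156, 17.528104782104492), 87.1375961303711)
(380, 244, 7, 13) [[ 0.46191991 -0.31071359  0.093     ]]
((280.4513854980469, 191.02743530273438), (38.45196533203125, 16.579288482666016), 87.1375961303711)
(377, 223, 9, 13) [[ 0.51559472 -0.30684132  0.093     ]]
```

View pics/k.png

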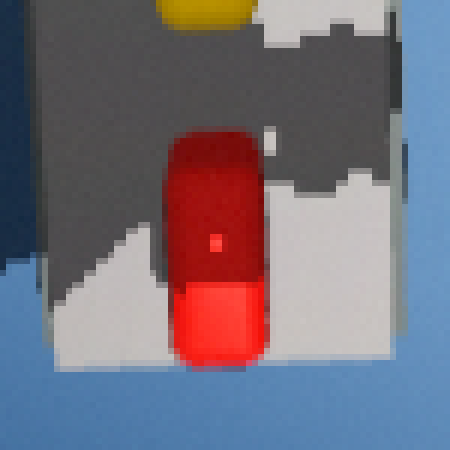

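The crop confirms the red key: handle centre at (0.516,-0.309), turned about 3° CCW. Turn, descend, grip.

```bash
python3 -m handwheel '[[[0,0,0],[0,0,-0.5],-1],[[0,0,30],[0,0,0],-1],[[0,0,30],[0,0,0],-1],[[0,0,30],[0,0,0],-1],[[0,0,30],[0,0,0],-1],[[0,0,25],[0,0,0],-1],[[0,0,15],[0,0,0],-1],[[0,0,9],[0,0,0],-1],[[0,0,0],[0,0,0],-1],[[0,0,0],[0,0,0],-1]]' 60 && python3 -m handwheel '[[[0,0,0],[0,0,0],1],[[0,0,0],[0,0,0],1],[[0,0,0],[0,0,0],1],[[0,0,0],[0,0,0],1],[[0,0,0],[0,0,0],1],[[0,0,0],[0,0,0],1],[[0,0,0],[0,0,0],1],[[0,0,0],[0,0,0],1],[[0,0,0],[0,0,0],1],[[0,0,0],[0,0,0],1]]' 60
```

```text
clock: 14.3
position: [0.5167, -0.3101, 0.0565]
ee_rot: [0.001, -0.026, 1.0, -0.001]
contact_force: [-0.4, -0.5, 0.7]
width: 0.0852
gripper_force: 0.0
clock: 15.55
position: [0.5163, -0.3099, 0.0559]
ee_rot: [0.0, -0.026, 1.0, -0.0]
contact_force: [-0.7, 0.4, 4.9]
width: 0.0144
gripper_force: 61.1
```

```bash
python3 -m handwheel '[[[0,0,-10],[0,0,0],1],[[0,0,-25],[0,0,0],1],[[0,0,-30],[0,0,0],1],[[0,0,-30],[0,0,0],1],[[0,0,-30],[0,0,0],1],[[0,0,-15],[0,0,0],1],[[0,0,0],[0,0,0],1]]' 60; python3 -m handwheel '[[[0,0,0],[0,0,0.99],1],[[0,0,0],[0,0,0.99],1],[[0,0,0],[0,0,0.99],1],[[0,0,0],[0,0,0.99],1],[[0,0,0],[0,0,0.99],1],[[0,0,0],[0,0,0.99],1],[[0,0,0],[0,0,0.99],1],[[0,0,0],[0,0,0.99],1],[[0,0,0],[0,0,0.99],1],[[0,0,0],[0,0,0.99],1],[[0,0,0],[0,0,0.99],1],[[0,0,0],[0,0,0.99],1],[[0,0,0],[0,0,0.99],1],[[0,0,0],[0,0,0.99],1],[[0,0,0],[0,0,0.99],1],[[0,0,0],[0,0,0],1],[[0,0,0],[0,0,0],1]]' 60
cat > d.py <<'E'
from h import *
import sys
s=readout.get_state(); Rt=rot(s["ee_rot"]); tgt=np.array(eval(sys.argv[1]))
print("tool shift mm",(Rt.T@(tgt-s["position"])*1000).round(1),"yaw of tool y deg",np.degrees(np.arctan2(Rt[1,1],Rt[0,1])).round(2),s["position"].round(4))
E
python3 d.py '[.546,-.135,.195]'
```

```text
clock: 16.42
position: [0.5162, -0.3098, 0.1962]
ee_rot: [0.0, -0.026, 1.0, -0.0]
contact_force: [0.7, 0.8, -0.9]
width: 0.0144
gripper_force: 60.4
clock: 18.55
position: [0.5156, -0.3093, 0.1945]
ee_rot: [-0.001, 0.682, 0.731, -0.0]
contact_force: [0.0, -0.5, -0.8]
width: 0.014
gripper_force: 60.4
tool shift mm [171.9  42.3  -0.3] yaw of tool y deg 3.93 [ 0.5156 -0.3093  0.1945]
```

```bash
python3 -m handwheel '[[[20,5,0],[0,0,0],1],[[31,7.5,0],[0,0,0],1],[[31,7.5,0],[0,0,0],1],[[31,7.5,0],[0,0,0],1],[[31,7.5,0],[0,0,0],1],[[20,5,0],[0,0,0],1],[[8,2,0],[0,0,0],1],[[0,0,0],[0,0,0],1],[[0,0,0],[0,0,0],1]]' 60
python3 - <<'E'
from h import *
s,im=grab("wrist"); cv2.imwrite("pics/w5.png",im); Rt=rot(s["ee_rot"])
P=s["position"]+np.array([[0,0,-.048],[0,0,-.003],[0,0,.037]])
print(s["position"].round(4), Rt.round(3).tolist(),proj("wrist",np.r_[P,[[.546,-.06,.1]]],s).round(0))
E
```

```text
clock: 19.68
position: [0.5464, -0.1361, 0.1955]
ee_rot: [0.0, 0.683, 0.73, -0.0]
contact_force: [0.0, 0.2, -1.4]
width: 0.0142
gripper_force: 60.4
[ 0.5464 -0.1361  0.1955] [[-0.066, 0.998, -0.0], [0.998, 0.066, -0.001], [-0.001, -0.0, -1.0]] [[284. 222.]
 [284. 246.]
 [284. 280.]
 [289. 112.]]
```

View pics/w5.png

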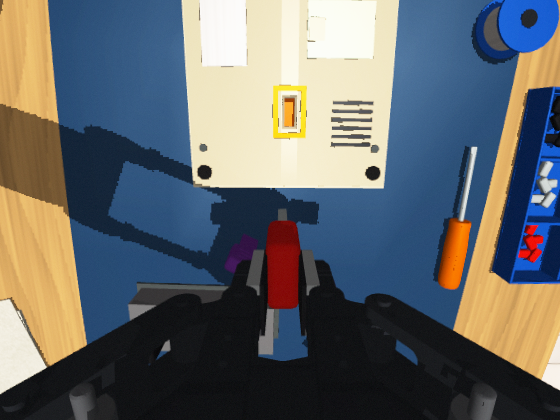

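The view shows the key gripped upright: blade tip at (283,210) and red handle at (283,265). The slot is ahead at (290,112). I measure both in this picture.

```bash
python3 - <<'E'
from h import *
s=readout.get_state(); im=cv2.imread("pics/w5.png"); p=s["position"]; Rt=rot(s["ee_rot"])
c=blobs(im,(15,150,120),(32,255,255),30,(265,75,315,145))[0]
r=cv2.minAreaRect(c); b=onplane("wrist",cv2.boxPoints(r),.1,s); print("frame",r,b.mean(0).round(4)); 
for i in range(4): d=b[(i+1)%4]-b[i]; print(np.linalg.norm(d).round(4),np.degrees(np.arctan2(d[1],d[0])).round(2))
c=blobs(im,(170,120,30),(8,255,255),100,(255,210,312,315))[0]
x,y,w,h=cv2.boundingRect(c); r=cv2.minAreaRect(c); print("handle",(x,y,w,h),r)
tp=lambda P: (P-p)@Rt*1000
print("handle ends in tool mm", tp(onplane("wrist",[(x+w/2,y+h-1)],p[2]+.037,s)).round(1))
v=cv2.cvtColor(im,cv2.COLOR_BGR2GRAY)
for yy in range(200,224,2): print(yy,v[yy,268:300].tolist())
tip=p+Rt@np.array([[.010,-.003,.048],[.010,.003,.048],[.010,-.003,.003],[.010,.003,.003],[.017,-.008,-.037],[.017,.008,-.037],[-.017,-.008,-.037],[-.017,.008,-.037]]).T.T @ np.eye(3) if False else p+np.array([[.010,-.003,.048],[.010,.003,.048],[.017,-.008,-.037],[.017,.008,-.037],[-.017,-.008,-.037],[-.017,.008,-.037]])@Rt.T
print("predicted",proj("wrist",tip,s).round(1).tolist())
E
```

```text
frame ((289.5, 111.0), (52.0, 33.0), 90.0) [ 0.5461 -0.0597  0.1   ]
0.0257 3.84
0.0398 -85.17
0.0267 -176.17
0.0397 93.37
handle (265, 220, 36, 89) ((282.5, 264.0), (88.0, 35.0), 90.0)
handle ends in tool mm [[-14.9  -0.4 -37. ]]
200 [35, 38, 40, 37, 39, 38, 36, 38, 38, 38, 37, 38, 38, 38, 37, 37, 35, 36, 34, 38, 92, 79, 77, 42, 36, 35, 36, 36, 36, 35, 37, 34]
202 [36, 37, 35, 36, 38, 38, 36, 37, 38, 35, 35, 34, 35, 38, 37, 36, 37, 35, 35, 37, 33, 38, 34, 38, 35, 33, 35, 36, 35, 36, 38, 35]
204 [36, 36, 37, 35, 35, 38, 35, 35, 37, 35, 36, 37, 37, 36, 37, 34, 35, 33, 36, 34, 35, 36, 37, 37, 36, 36, 36, 37, 33, 36, 36, 35]
206 [37, 36, 37, 36, 35, 37, 36, 37, 37, 37, 36, 38, 36, 35, 38, 36, 34, 38, 36, 37, 35, 35, 34, 35, 35, 35, 34, 36, 35, 35, 34, 34]
208 [37, 35, 37, 38, 36, 38, 38, 37, 36, 38, 45, 45, 50, 50, 50, 51, 52, 54, 43, 37, 39, 34, 35, 36, 35, 37, 35, 36, 36, 34, 35, 37]
210 [36, 35, 34, 34, 37, 36, 36, 35, 38, 38, 78, 83, 80, 83, 81, 80, 79, 80, 60, 39, 36, 36, 35, 38, 34, 36, 37, 34, 32, 35, 33, 34]
212 [36, 35, 38, 33, 37, 38, 38, 35, 36, 36, 78, 81, 82, 79, 79, 81, 82, 79, 67, 37, 35, 36, 34, 36, 34, 33, 32, 36, 34, 34, 35, 36]
214 [33, 36, 38, 35, 36, 33, 38, 37, 36, 33, 79, 81, 82, 82, 81, 82, 82, 79, 78, 37, 36, 35, 37, 36, 33, 37, 35, 34, 34, 34, 36, 35]
216 [34, 36, 38, 37, 34, 37, 37, 36, 37, 43, 77, 81, 84, 82, 82, 81, 81, 81, 79, 39, 33, 35, 38, 35, 35, 34, 33, 37, 37, 37, 36, 36]
218 [36, 36, 38, 37, 38, 36, 35, 38, 34, 42, 76, 83, 82, 84, 83, 81, 81, 80, 81, 43, 36, 36, 36, 37, 33, 35, 35, 32, 32, 35, 35, 35]
220 [35, 37, 35, 38, 34, 39, 37, 40, 41, 45, 66, 70, 68, 72, 72, 72, 73, 72, 71, 52, 44, 41, 40, 38, 37, 36, 34, 34, 36, 33, 32, 38]
222 [36, 36, 38, 38, 36, 37, 35, 33, 38, 37, 34, 35, 36, 43, 37, 42, 43, 41, 43, 43, 39, 41, 43, 43, 39, 42, 42, 36, 35, 57, 80, 83]
predicted [[279.3, 208.3], [287.8, 208.3], [265.9, 245.1], [302.1, 245.1], [267.0, 311.7], [300.8, 311.8]]
```

```bash
python3 d.py '[.5469,-.0598,.160]'
```

```text
tool shift mm [76.2  5.6 35.5] yaw of tool y deg 3.79 [ 0.5464 -0.1362  0.1955]
```

```bash
python3 -m handwheel '[[[15,1,0],[0,0,0],1],[[25,2,0],[0,0,0],1],[[25,2,0],[0,0,0],1],[[11,0.6,0],[0,0,0],1],[[0,0,15],[0,0,0],1],[[0,0,12],[0,0,0],1],[[0,0,8],[0,0,0],1],[[0,0,0],[0,0,0],1],[[0,0,0],[0,0,0],1],[[0,0,0],[0,0,0],1]]' 60; python3 d.py '[.5469,-.0598,.160]'
python3 - <<'E'
from h import *
s,im=grab("wrist"); p=s["position"]; Rt=rot(s["ee_rot"])
k=im[190:240,255:315]; cv2.imwrite("pics/w6.png",cv2.resize(im[170:320,230:340],None,fx=4,fy=4,interpolation=cv2.INTER_NEAREST))
P=lambda q:proj("wrist",p+np.array(q)@Rt.T,s).round(1).tolist()
print("blade front edge",P([[.010,-.0039,.048],[.010,.0021,.048]]))
Rm=np.array([[np.cos(.067),-np.sin(.067)],[np.sin(.067),np.cos(.067)]])
q=np.array([[-.004,.011],[.004,.011],[-.006,.013],[.006,.013]])@Rm.T+[.5461,-.0598]
print("slot front corners, bevel corners",proj("wrist",np.c_[q,[.1]*4],s).round(1).tolist())
E
```

```text
clock: 20.98
position: [0.5473, -0.0593, 0.1611]
ee_rot: [0.0, 0.683, 0.73, 0.0]
contact_force: [-0.2, -0.3, -0.7]
width: 0.0145
gripper_force: 60.4
tool shift mm [-0.5 -0.4  1.1] yaw of tool y deg 3.83 [ 0.5473 -0.0593  0.1611]
blade front edge [[278.0, 208.3], [286.5, 208.3]]
slot front corners, bevel corners [[276.4, 202.8], [287.1, 202.8], [273.6, 200.2], [289.8, 200.2]]
```

View pics/w6.png

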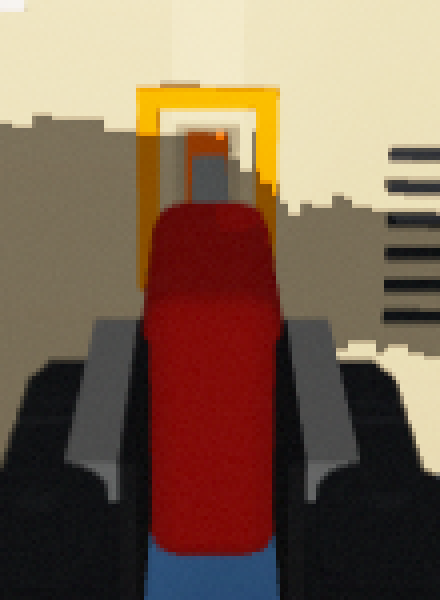

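The blade at (282,209) is centred over the orange switch visible in the slot at (282,203), within half a millimetre. I descend into the slot with a force check.

```bash
python3 -m handwheel '[[[-0.5,-0.4,3],[0,0,0],1],[[0,0,3],[0,0,0],1],[[0,0,3],[0,0,0],1],[[0,0,3],[0,0,0],1],[[0,0,0],[0,0,0],1]]' 60;  python3 -m handwheel '[[[0,0,2],[0,0,0],1],[[0,0,2],[0,0,0],1],[[0,0,2],[0,0,0],1],[[0,0,0],[0,0,0],1]]' 60
```

```text
clock: 21.65
position: [0.5463, -0.0595, 0.1482]
ee_rot: [-0.0, 0.683, 0.73, -0.0]
contact_force: [0.9, -0.1, -0.5]
width: 0.0143
gripper_force: 60.4
clock: 22.15
position: [0.5464, -0.0596, 0.1424]
ee_rot: [-0.0, 0.683, 0.73, -0.0]
contact_force: [1.0, 0.0, -0.7]
width: 0.0143
gripper_force: 60.4
```

```bash
python3 -m handwheel '[[[0,0,2],[0,0,0],1],[[0,0,2],[0,0,0],1],[[0,0,2],[0,0,0],1],[[0,0,2],[0,0,0],1],[[0,0,0],[0,0,0],1],[[0,0,0],[0,0,0],1]]' 60;  python3 -m handwheel '[[[0,0,1],[0,0,0],1],[[0,0,1],[0,0,0],1],[[0,0,1],[0,0,0],1],[[0,0,1],[0,0,0],1],[[0,0,0],[0,0,0],1],[[0,0,0],[0,0,0],1]]' 60;
```

```text
clock: 22.9
position: [0.5466, -0.0596, 0.1346]
ee_rot: [0.0, 0.683, 0.73, 0.0]
contact_force: [0.7, -0.3, -1.4]
width: 0.0142
gripper_force: 60.4
clock: 23.65
position: [0.5467, -0.0596, 0.1309]
ee_rot: [0.0, 0.683, 0.73, 0.0]
contact_force: [0.0, -0.6, 2.1]
width: 0.0139
gripper_force: 60.8
```

```bash
python3 -m handwheel '[[[0,0,1],[0,0,0],1],[[0,0,1],[0,0,0],1],[[0,0,1],[0,0,0],1],[[0,0,0],[0,0,0],1],[[0,0,0],[0,0,0],1]]' 60;  python3 -m handwheel '[[[0,0,0.8],[0,0,0],1],[[0,0,0.7],[0,0,0],1],[[0,0,0],[0,0,0],1],[[0,0,0],[0,0,0],1]]' 60;
```

```text
clock: 24.28
position: [0.5467, -0.0596, 0.1277]
ee_rot: [0.0, 0.683, 0.73, 0.0]
contact_force: [-1.2, 0.0, 5.0]
width: 0.0145
gripper_force: 61.1
clock: 24.78
position: [0.5467, -0.0596, 0.1263]
ee_rot: [0.0, 0.683, 0.73, 0.0]
contact_force: [-1.0, 0.6, 6.4]
width: 0.0144
gripper_force: 61.2
```

```bash
python3 -m handwheel '[[[0,0,0.5],[0,0,0],1],[[0,0,0],[0,0,0],1],[[0,0,0],[0,0,0],1],[[0,0,0],[0,0,0],1]]' 60; python3 - <<'E'
from h import *
f=[]
for i in range(4):
    s,im=grab("wrist"); f.append(s["contact_force"][2])
print(np.round(f,1)); p=s["position"];Rt=rot(s["ee_rot"])
c=blobs(im,(170,120,30),(8,255,255),100,(255,210,312,315))[0]; print("handle",cv2.boundingRect(c),"was 265,220,36,89")
t=vision.get_image("top"); 
for q in blobs(t,(0,0,130),(180,40,255),20,(225,195,262,237))[:3]:
    print(cv2.boundingRect(q))
print("vessel top expected px",proj("top",[[.5375,.0605,.17]]).round(1))
E
```

```text
clock: 25.28
position: [0.5467, -0.0596, 0.1259]
ee_rot: [0.0, 0.683, 0.73, 0.0]
contact_force: [-1.5, 0.1, 4.9]
width: 0.0141
gripper_force: 61.2
[4.9 5.8 7.3 6.7]
handle (265, 220, 36, 89) was 265,220,36,89
(239, 218, 23, 19)
(225, 196, 9, 38)
vessel top expected px [[234.  218.8]]
```

```bash
python3 -c "
from rig import manip
print(manip.sign_off())"
```

```text
the job is handed in; nothing more can be done
None
```

I handed the job in at about 25.5 s: the vessel is home on the port and released, and the gripper still holds the red key in the slot. By my reading the switch is about 5.5 mm in, estimated from tool height and push force, and sign-off returned no verdict.

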